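# Hold the scent stone in tongs before the atomizer

## Robot

A 6-joint arm with a two-finger parallel gripper is mounted at the origin on the work surface. World frame = base frame: x ahead of the robot, y to its left, z up, the work surface at z = 0. Lengths are in m, angles in rad, forces in N, time in s.
With the tool pointing down it reaches from about 0.25 to 0.775 m from the base axis. Payload 4 kg.
Tool frame: the origin (TCP) lies at the very end of the fingers, on their centre line; the grasp point (between the pads) lies 19 mm behind it (tcp_to_grasp is the distance from the TCP to the grasp point, in m); z points along the fingers, y is the line along which they close (so a half turn about z gives the same grasp; the last joint's range is limited). The gripper opens to 94 mm and grips with 3 to 60 N. Pads are 16 mm wide; open, the fingers measure 119 mm over their backs; the gripper's body (75 mm by 177 mm) begins 78 mm behind the grasp point.
Start: joints at [-1.231, 0.087, 1.371, -0, 1.684, -0.103], TCP at [0.236, -0.497, 0.206] pointing down, gripper open.
Joint ranges: [-3.1, 3.1], [-0.76, 2.03], [0.27, 2.55], [-1.08, 4.22], [0.17, 2.65], [-2.57, 2.57]. Speed limits (rad/s): [2.79, 2.79, 3.14, 3.14, 3.14, 3.14].

## Interface

Orientations are given as [roll, pitch, yaw] about the fixed x, y, z axes, in that order (R = Rz(yaw) Ry(pitch) Rx(roll)).
In Python, from bench import * gives the robot as it stands.
- The arm moves only by the tool creep_tool, called after "Call:" as name(argument=value, ...), one argument or row to a line, values as JSON. Schema: {"type":"object","properties":{"plan":{"type":"array","items":{"type":"array","items":{"type":"array","items":{"type":"number"},"minItems":5,"maxItems":5},"minItems":1,"maxItems":20},"minItems":1,"maxItems":1},"only":{"type":"string"},"quiet":{"type":"boolean"},"lines":{"type":"string"}},"required":["plan"],"additionalProperties":false}. plan is a list that holds a single list of rows (three levels of brackets), with 1 to 20 rows, each of 5 numbers: the finger opening in m, then dx, dy, dz in m, then a turn about the tool's z in rad; each row shifts and turns the commanded pose from where the row before left it, along the tool's axes as they then stand; what a row does not reach is not made up. A row lasts 1/12 s, in which the tool goes at most 0.0417 m and 0.125 rad, less where a joint would pass 70% of its speed; a pose out of reach is approached as far as the arm can. The fingers move at their own pace and stop on an object; the grip force is fixed at half the most. Time passes only in rows, so rows that do not move let the fingers close. The tool returns the time, the measured TCP pose, the force, the opening and the grip force at its end. only (a regular expression) keeps the lines of the reply that match it, lines (a string "A,B") keeps lines A to B, and quiet returns only ok. Input that does not fit is refused with a message, and nothing moves.
- get_obs(): the state, without advancing time (a new reading comes with each control period).
- snapshot(name): name is "side" or "top"; returns a dict with "color" (400x640x3 uint8, blue, green, red), "fx", "fy", "cx", "cy" (pixels), "extrinsics" (4x4, takes a point from world to camera coordinates). Camera axes: x right, y down, z forward; pixel columns grow to the right and rows downward; lengths in m; the calibration is good to about 2 mm. A picture is of the moment at which its call begins. There is no depth.
- close_job(): hands the job in; it is judged then, once.
The state is a dict: "time": time; "joint_positions": joint angles; "qvel": joint speeds; "joint_torque": joint torques, N m; "tool_pos": TCP position; "ee_rot": TCP orientation; "wrist_force": force on the tool from outside, world axes, zero at the start; "wrist_torque": the same for the moment, N m; "width": finger opening in m; "finger_force": force on a finger pad.
Only numpy, scipy, OpenCV 4.12 (cv2) and the standard library are available. Lean on these libraries where they do the work, as an engineer would, in place of code of your own. Each camera call takes 0.05 s, during which the arm holds its last target. There are 200 camera calls.

## Task

Pick up the steel tongs lying on the vanity, close their tips on the domed scent stone in the scalloped tray and lift it out, without the gripper itself touching the stone. Finish while still holding it still in the tongs, level with the atomizer's nozzle and about 7 cm straight in front of it, ready for me to spray. Leave everything else standing where it is.

Things in the scene. Friction and masses are not known exactly. Their poses are not given: they have to be found in the camera images.
- tongs: Sprung tongs of plain steel strip, 72 g, lying on the strips' edges: the arms open and close level with the table. Origin: underside of the round bow (23 mm across); x from bow to tips (180 mm overall), y to the left arm, z up (22 mm high everywhere). The arms start 10 mm either side of x and spring apart 0.19 rad each: 53 mm over the outsides at the grip point, 72 mm clear at the tips.
- tongs_left: The left arm (+y side) of the tongs: steel strip 169 x 3 x 22 mm with a 3 mm pad inside at the tip. Origin at its hinge in the bow, underside; its own x runs along the strip to the tip, z up. Open, its yaw is +0.19 rad from the tongs' x; it can close by 0.18 rad.
- tongs_right: The right arm (-y side), mirror image: open, its yaw is -0.19 rad from the tongs' x; it can close by 0.18 rad.
- tongs_grip (a point): Where to grip: on the centre line, 80 mm from the bow's centre, 11 mm above the underside; axes as the tongs. Squeezing here starts to close the arms at 6 N a side; on the 28 mm stone they are 31 mm wide here and the springs take 8 N, the rest presses the stone (grip 20-40 N). Half squeezed, fingers 48 mm apart, the springs hold the tongs firmly in the fingers, tips some 55 mm clear.
- tongs_tip (a point): Centre between the two tip pads (18 mm long, 20 mm high), 160 mm from the bow's centre, 80 mm beyond the grip point, at half height; axes as the tongs. The strips end 9 mm farther on.
- stone: The scent stone: plain unglazed clay, a round plug with a domed top, 28 mm across and 30 mm high (straight-sided up to 22 mm), 35 g, standing on the tray floor. Origin: centre of its underside, z up.
- stone_center (a point): The middle of the scent stone, 15 mm above its underside.
- tray: Fixed scalloped resin tray, 170 mm (its x) by 250 mm (its y), scallops 9 mm more; floor 4 mm, rim 8 mm above the table. Origin: centre of its underside. The stone stands in its +y or its -y half, the ring cone in the other (places 110 mm apart), two sample tubes in the middle of y towards its far (+x) edge. The -x side is open for the tongs.
- atomizer: Cut-glass atomizer, octagonal bottle 72 mm across with a brass head, 116 mm tall, 400 g. Origin: centre of its underside. The thin brass nozzle points along its own -x, the squeeze bulb (42 mm across) sticks out along its +x to 86 mm. Leave it standing.
- nozzle (a point): The nozzle's mouth, 30 mm from the atomizer's axis along its own -x, 106 mm above the table; axes as the atomizer.
- spray_point (a point): The place to hold the stone's middle: 70 mm straight in front of the nozzle's mouth (along the atomizer's -x), at the same height, 106 mm above the table.
- ring_cone: Bystander in the tray: pointed ring cone of the same plain clay as the stone, 34 mm across at the foot, 48 mm high. Origin: centre of its underside.
- tube0: Bystander in the tray: capped glass sample tube standing upright, 17 mm across, 60 mm high. Origin: centre of its underside.
- tube1: Bystander in the tray: second, identical sample tube.
- comb: Bystander: flat wooden comb, 47 x 160 x 6 mm, lying on the table right of the tray. Origin: underside, near its middle.
- cream_jar: Bystander: round ceramic cream jar, 60 mm across, 50 mm high. Origin: centre of its underside.
- hairbrush: Bystander: hairbrush lying bristles up beyond the atomizer, 55 mm wide, 205 mm long along its y, 29 mm high. Origin: underside of the head.
Mind the look-alikes: they are no part of the job. Leave any purple or yellow look-alike of the stone alone.

How it is judged:
By the outcome, as a careful person would: the job done as asked, in the order asked, and still so for the second after the job is handed in, while the arm keeps its last pose, push and grip.
It also fails if it takes over 38 s, if anything falls off the work surface, if the arm or the gripper's body presses on something with over 40 N, if the wrist force passes 120 N, or if a joint passes its speed limit or range.

## Working session

There is one attempt and no reset: what is moved stays moved. The work goes in short steps, Python scripts to look and compute and a tool call to move; the robot and the scene stay as the last step left them, time stands still between calls to the robot, and variables do not carry over. Pictures are saved under pics/ and viewed, at most 10 in all, crops included, and the job is handed in when it is done.

```bash
mkdir -p pics; ls; python3 - <<'E'
from bench import *
import cv2,numpy as np
for n in ("top","side"):
    s=snapshot(n); cv2.imwrite(f"pics/{n}0.png",s["color"]); print(n,s["fx"],s["fy"],s["cx"],s["cy"],np.round(s["extrinsics"],4).tolist())
o=get_obs(); print(o["time"],o["tool_pos"],o["ee_rot"],o["width"])
E
```

```text
pics
top 472.36416973007493 472.36416973007493 313.3602182946333 207.4570326128454 [[-0.0242, -0.9996, 0.0164, 0.0099], [-0.989, 0.0215, -0.1467, 0.5388], [0.1462, -0.0197, -0.9891, 1.2769], [0.0, 0.0, 0.0, 1.0]]
side 380.6609565661662 380.6609565661662 309.6877603480626 200.03534819537845 [[-0.9892, -0.1464, 0.0015, 0.5583], [-0.0988, 0.6605, -0.7443, 0.1345], [0.108, -0.7364, -0.6679, 0.8397], [0.0, 0.0, 0.0, 1.0]]
0.1 [ 0.23549975 -0.49647768  0.20442013] [-3.13960540e+00 -1.89956372e-04  4.42831101e-01] 0.0938940384198112
```

View pics/top0.png

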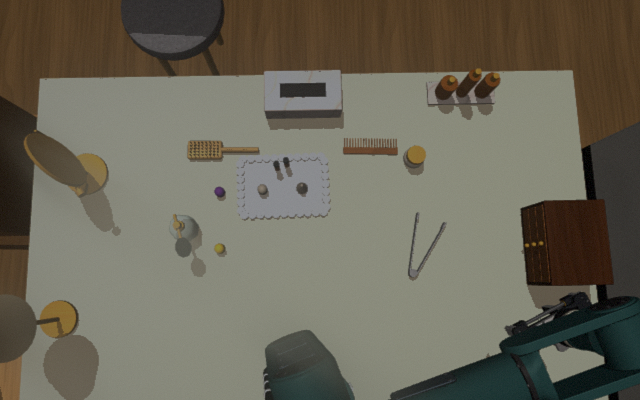

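View pics/side0.png

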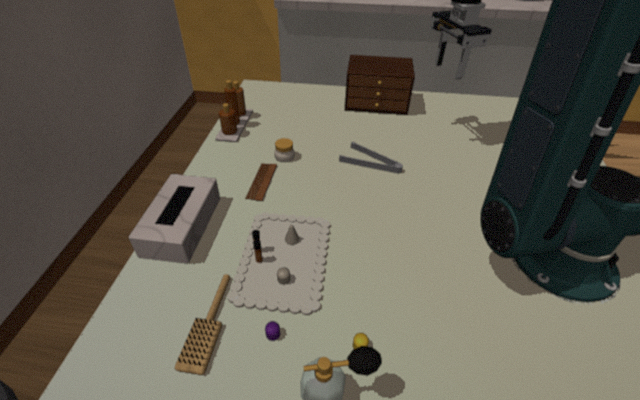

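The top view shows the tongs' bow at about (413,272), with tips at (417,214) and (444,224). The tray is centred near (284,187), and the atomizer is at about (182,228) with its bulb below at (182,247) and its nozzle pointing up the image.

Stone candidates (top-view pixels): grey round (262,189), grey (302,188), purple (220,192), yellow (219,248). The side view shows (302,188) as the pointed cone, so (262,189) is the stone. I'll check that in one crop.

```bash
cat > h.py <<'E'
import cv2,numpy as np
from bench import *
def ray(s,u,v):
    E=s["extrinsics"];R,t=E[:3,:3],E[:3,3]
    return -R.T@t, R.T@np.array([(u-s["cx"])/s["fx"],(v-s["cy"])/s["fy"],1.])
def onz(s,u,v,z):
    c,d=ray(s,u,v); return c+d*(z-c[2])/d[2]
def tri(s1,p1,s2,p2):
    c1,d1=ray(s1,*p1);c2,d2=ray(s2,*p2)
    k=np.linalg.lstsq(np.c_[d1,-d2],c2-c1,rcond=None)[0]
    a,b=c1+k[0]*d1,c2+k[1]*d2; return (a+b)/2,np.linalg.norm(a-b)
def proj(s,p):
    q=s["extrinsics"]@np.r_[p,1]; return np.array([s["fx"]*q[0]/q[2]+s["cx"],s["fy"]*q[1]/q[2]+s["cy"]])
E
python3 - <<'E'
import cv2,numpy as np
a=cv2.imread("pics/top0.png");b=cv2.imread("pics/side0.png")
r=lambda i,x,y,w,h,k:cv2.resize(i[y:y+h,x:x+w],(w*k,h*k),interpolation=cv2.INTER_CUBIC)
A=r(a,160,145,180,120,4)[:, :]; B=np.hstack([r(b,225,210,110,110,3),r(b,290,320,110,80,3)[:240].copy() if 0 else cv2.copyMakeBorder(r(b,290,320,110,80,3),0,90,0,0,cv2.BORDER_CONSTANT)])
A=cv2.resize(A,None,fx=.5,fy=.5) if 0 else A
cv2.imwrite("pics/c1.png",A)
C=np.vstack([np.hstack([r(a,400,200,60,90,5)]+[r(b,330,130,80,60,6)[:, :480][:450] if 0 else cv2.copyMakeBorder(r(b,330,135,80,50,6),0,150,0,0,cv2.BORDER_CONSTANT)])])
D=np.vstack([B[:330], cv2.copyMakeBorder(r(a,400,205,60,85,3),0,0,0,480,cv2.BORDER_CONSTANT)])
cv2.imwrite("pics/c2.png",D);print(D.shape)
E
```

```text
(585, 660, 3)
```

View pics/c1.png

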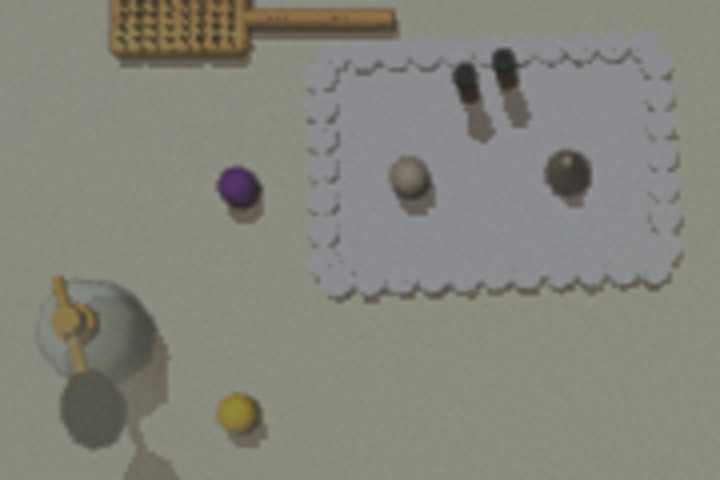

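View pics/c2.png

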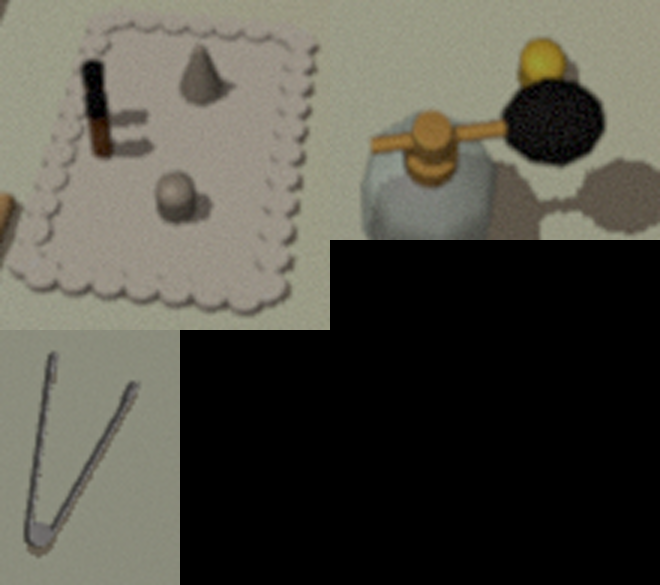

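The crop confirms the stone: the beige round plug at top (262.5,189.3) and side (284,276), domed with straight sides. The darker one at (302,188) is the pointed cone. The nozzle mouth is at top (174,215) and side (304,368). Next I'll measure.

```bash
python3 - <<'E'
from h import *
T=snapshot("top");S=snapshot("side");a=T["color"]
roi=a[200:285,400:460].astype(int);g=roi.sum(2)/3
bg=np.median(g);m=(g<bg-22).astype(np.uint8)
ys,xs=np.nonzero(m);P=np.c_[xs+400,ys+200]
W=np.array([onz(T,u,v,0.022)[:2] for u,v in P])
bow=onz(T,413,272.5,0.022)[:2];lt=onz(T,417.7,213.3,.022)[:2];rt=onz(T,444.3,223.3,.022)[:2]
print("bow",bow,"tips",lt,rt,"sep",np.linalg.norm(lt-rt),"len",np.linalg.norm((lt+rt)/2-bow))
for t in (lt,rt):
    d=(t-bow)/np.linalg.norm(t-bow);r=W-bow
    n=abs(r@[-d[1],d[0]]);al=r@d
    Q=W[(n<.013)&(al>.02)&(al<.16)].astype(np.float32)
    f=cv2.fitLine(Q,cv2.DIST_HUBER,0,.001,.001).ravel();v=f[:2]*np.sign(f[:2]@d);print("arm yaw",np.arctan2(v[1],v[0]),f[2:],len(Q))
# stone
def blob(s,x,y,w,h,fn):
    c=s["color"][y:y+h,x:x+w];m=fn(c.astype(int)).astype(np.uint8)
    n,l,st,ce=cv2.connectedComponentsWithStats(m);i=1+np.argmax(st[1:,4]);return ce[i]+[x,y],st[i]
for z in (.02,.03):print("stone top",onz(T,262.3,189,z))
print("stone tri",tri(T,(262.5,189.0),S,(284,275.5)),"cone apex",tri(T,(568/4+160,160/4+145),S,(200/3+225,48/3+210)))
for n,p,q in(("nozz",(174.3,215),(304.3,368.3)),("head",(176.5,225.3),(323.5,361)),("bulb",(183.5,247.5),(364.7,360.7))):print(n,tri(T,p,S,q))
print("nozz z106",onz(T,174.3,215,.106),onz(S,304.3,368.3,.106),"bulb z106",onz(T,183.5,247.5,.106),onz(S,364.7,360.7,.106))
for n,p in(("yellow",(219.3,248)),("purple",(219.8,192))):print(n,onz(T,*p,.015))
for n,p in(("tube0",(276.5,162)),("tube1",(286,158.5))):print(n,onz(T,*p,.064))
for c in((240,155),(327,157),(329,215),(240,218)):print("tray",onz(T,*c,.006)[:2])
E
```

```text
bow [ 0.35287825 -0.27516307] tips [ 0.51836859 -0.29766935] [ 0.48824858 -0.37143501] sep 0.0796780185097531 len 0.16172926187134368
arm yaw -0.1889848261392272 [ 0.41790384 -0.27512097] 132
arm yaw -0.5704450565748338 [ 0.4243852  -0.33224323] 210
stone top [0.59793264 0.14089177 0.02      ]
stone top [0.59602931 0.14000355 0.03      ]
stone tri (array([0.59807763, 0.14068114, 0.01585254]), np.float64(0.0012425265333441966)) cone apex (array([0.6014034 , 0.02784078, 0.04749796]), np.float64(0.0006078672485902558))
nozz (array([0.51785725, 0.36484727, 0.10460634]), np.float64(0.0013312186582030603))
head (array([0.49009266, 0.35541128, 0.11595855]), np.float64(0.003182970637890184))
bulb (array([0.43137973, 0.33975902, 0.10334346]), np.float64(4.850354324094335e-05))
nozz z106 [0.51699532 0.3644963  0.106     ] [0.51841281 0.3653774  0.106     ] bulb z106 [0.43117358 0.33908517 0.106     ] [0.43161108 0.34104947 0.106     ]
yellow [0.43371882 0.26269745 0.015     ]
purple [0.59275056 0.26206774 0.015     ]
tube0 [0.66480874 0.09707582 0.064     ]
tube1 [0.67423972 0.07062252 0.064     ]
tray [0.70220232 0.20583703]
tray [ 0.69122047 -0.0463558 ]
tray [ 0.52113741 -0.04723867]
tray [0.51810913 0.2061013 ]
```

Measurements agree with the given sizes:
- **Tongs:** axis yaw −0.38, with the arms 0.38 rad apart. Bow at about (0.349,−0.2725), so the grip point is about (0.423,−0.302).
- **Stone:** (0.597,0.1405).
- **Nozzle:** (0.5177,0.365,0.105), pointing at yaw 0.28, so the spray point is about (0.585,0.3845,0.106).

I'll move above the tongs now.

Call:
creep_tool(
  plan=[
    [[0.094,0.0316,-0.0119,0.0155,0],[0.094,0.0316,-0.0119,0.0155,0],[0.094,0.0316,-0.0119,0.0155,0],[0.094,0.0316,-0.0119,0.0155,0],[0.094,0.0316,-0.0119,0.0155,0],[0.094,0.0316,-0.0119,0.0155,0],[0.094,0.0316,-0.0119,0.0155,0],[0.094,0.0316,-0.0119,0.0155,0],[0.094,0,0,0,0.1176],[0.094,0,0,0,0.1176],[0.094,0,0,0,0.1176],[0.094,0,0,0,0.1176],[0.094,0,0,0,0.1176],[0.094,0,0,0,0.1176],[0.094,0,0,0,0.1176],[0.094,0,0,0,0],[0.094,0,0,0,0]],
  ],
)

```text
time: 1.62
tool_pos: [0.4232, -0.3025, 0.0813]
ee_rot: [-3.142, 0.0, -0.377]
wrist_force: [-0.0, -0.3, -0.4]
width: 0.0941
finger_force: 0.0
```

```bash
python3 - <<'E'
from h import *
o=get_obs();p=o["tool_pos"];y=o["ee_rot"][2];print(p,o["ee_rot"],o["wrist_force"])
d=np.array([.4233,-.3022])-p[:2];print("dx",d@[np.cos(y),np.sin(y)],"dy",d@[np.sin(y),-np.cos(y)],"turn",y+.38)
s=snapshot("side");cv2.imwrite("pics/s1.png",cv2.resize(s["color"][60:190,300:500],None,fx=4,fy=4))
E
```

```text
[ 0.42318957 -0.30254942  0.08130062] [-3.14151663e+00  3.03002904e-04 -3.77411679e-01] [-0.00794005 -0.29208979 -0.41297674]
dx -2.6111726070640617e-05 dy -0.00036551879361385275 turn 0.002588321317628206
```

View pics/s1.png

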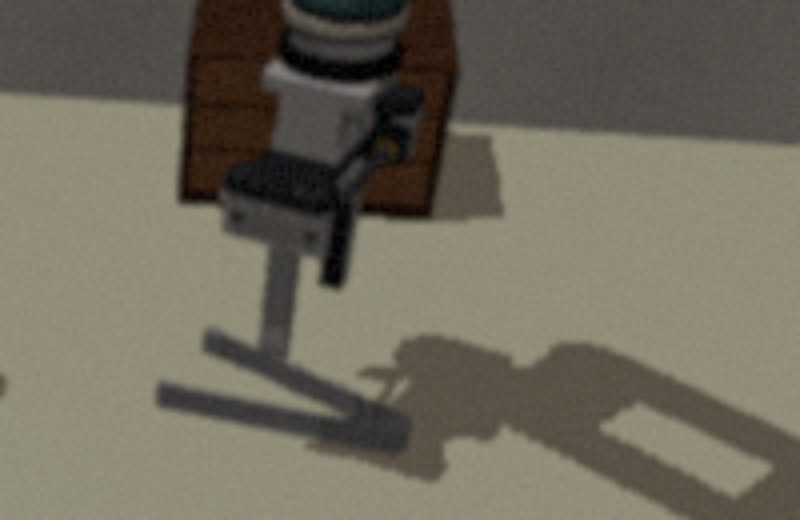

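The picture shows the gripper above the tongs at about (270,300), with the fingers straddling the arms and nothing touching. I'll descend to z≈3 mm and half-squeeze to 48 mm.

Call:
creep_tool(
  plan=[
    [[0.094,0,0,0.025,0],[0.094,0,0,0.025,0],[0.094,0,0,0.0175,0],[0.094,0,0,0.01,0],[0.094,0,0,0,0],[0.094,0,0,0,0],[0.07,0,0,0,0],[0.06,0,0,0,0],[0.052,0,0,0,0],[0.048,0,0,0,0],[0.048,0,0,0,0],[0.048,0,0,0,0],[0.048,0,0,0,0],[0.048,0,0,0,0]],
  ],
)

```text
time: 2.83
tool_pos: [0.4235, -0.303, 0.0043]
ee_rot: [3.141, -0.001, -0.38]
wrist_force: [0.3, -0.8, 0.1]
width: 0.0489
finger_force: 6.6
```

Call:
creep_tool(
  plan=[
    [[0.048,0,0,-0.01,0],[0.048,0,0,-0.02,0],[0.048,0,0,-0.025,0],[0.048,0,0,-0.02,0],[0.048,0,0,-0.005,0],[0.048,0,0,0,0]],
  ],
)

```text
time: 3.33
tool_pos: [0.4244, -0.3035, 0.0864]
ee_rot: [3.14, -0.004, -0.38]
wrist_force: [-0.5, 0.1, -1.2]
width: 0.0479
finger_force: 6.2
```

Call:
creep_tool(
  plan=[
    [[0.048,-0.003,-0.0153,0,0],[0.048,-0.005,-0.0309,0,0],[0.048,-0.005,-0.0309,0,0],[0.048,-0.005,-0.0309,0,0],[0.048,-0.005,-0.0309,0,0],[0.048,-0.005,-0.0309,0,0],[0.048,-0.005,-0.0309,0,0],[0.048,-0.005,-0.0309,0,0],[0.048,-0.005,-0.0309,0,0],[0.048,-0.005,-0.0309,0,0],[0.048,-0.005,-0.0309,0,0],[0.048,-0.005,-0.0309,0,0],[0.048,-0.005,-0.0309,0,0],[0.048,-0.005,-0.0309,0,0],[0.048,-0.0025,-0.0154,0,0]],
  ],
)

```text
time: 4.58
tool_pos: [0.5173, 0.1282, 0.0818]
ee_rot: [3.141, 0.004, -0.378]
wrist_force: [0.1, -0.8, 0.7]
width: 0.0481
finger_force: 6.2
```

Call:
creep_tool(
  plan=[
    [[0.048,0,0,0,-0.097],[0.048,0,0,0,-0.097],[0.048,0,0,0,-0.097],[0.048,0,0,0,-0.097],[0.048,0,0,0,-0.097],[0.048,0,0,0,-0.097],[0.048,0,0,0,0],[0.048,0,0,0,0],[0.048,0,0,0,0]],
  ],
)

```text
time: 5.33
tool_pos: [0.5177, 0.1249, 0.0829]
ee_rot: [-3.142, 0.002, 0.2]
wrist_force: [-0.6, 0.1, -0.9]
width: 0.0481
finger_force: 6.2
```

```bash
python3 - <<'E'
from h import *
T=snapshot("top");S=snapshot("side")
A=cv2.resize(T["color"][140:240,225:345],None,fx=4,fy=4);B=cv2.resize(S["color"][190:320,235:335],None,fx=3.0769,fy=3.0769)
cv2.imwrite("pics/t2.png",np.hstack([A[:400],B[:400]]))
E
```

```text
(no output)
```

View pics/t2.png

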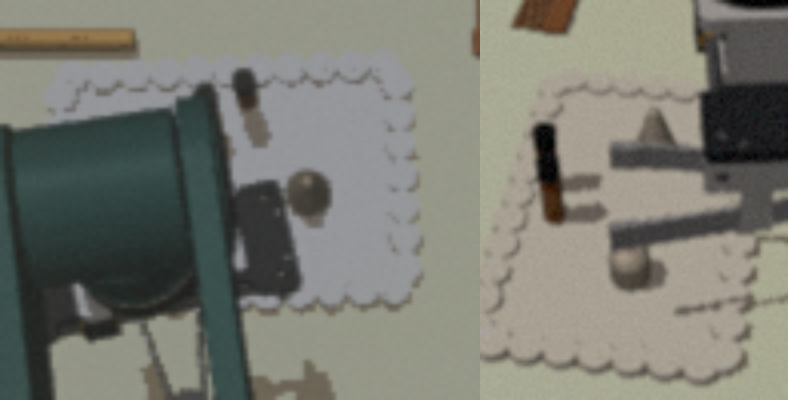

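The side view shows the tongs held level, with tip ends at about (278,263–270) for the near arm and (278,237–244) for the far arm. The stone shows below at (284,276). I'll check the tip position by casting rays onto the tongs' top plane.

```bash
python3 - <<'E'
from h import *
S=snapshot("side");o=get_obs();p=o["tool_pos"];y=o["ee_rot"][2];c,s=np.cos(y),np.sin(y)
zu=p[2]-.0043;print(p,y)
f=lambda q:((q[:2]-p[:2])@[c,s],(q[:2]-p[:2])@[-s,c])
for u,v,z in((277.9,263.3,zu+.022),(277.9,270.3,zu),(277.6,236.5,zu+.022),(277.6,244,zu)):print(np.round(f(onz(S,u,v,z)),4))
print("stone in tool",f(np.array([.597,.1405])))
# sub-pixel edges of tip: columns
g=cv2.cvtColor(S["color"],cv2.COLOR_BGR2GRAY)
for r in(240,266):print(r,g[r,268:290])
for x in(280,283):print(x,g[230:275,x])
E
```

```text
[0.51817186 0.12496042 0.0836123 ] 0.20057550989411332
[0.0885 0.0357]
[0.0897 0.0348]
[ 0.0897 -0.0317]
[ 0.0909 -0.0314]
stone in tool (np.float64(0.08034379970761941), np.float64(-0.00047714943030112737))
240 [160 158 162 163 158 160 163 161 141  94  68  66  64  68  69  65  67  58
  58  61  63  62]
266 [159 159 164 162 166 156 160 161 142  94  58  60  58  60  62  58  62  64
  57  63  61  56]
280 [165 160 160 162 158 146 117 101  83  69  64  69  63  68 101 140 160 163
 161 160 159 163 162 163 163 162 163 163 164 160 156 144 118  98  84  65
  58  59  61  63  78 116 135 147 149]
283 [160 164 161 163 158 152 125 107  90  66  65  61  64  70 101 138 162 159
 161 157 162 161 159 164 158 161 156 161 164 165 159 134 107  89  72  57
  58  57  62  63  90 121 135 141 138]
```

The tip centre is at tool x≈0.0805, lateral ≈0, and the stone sits at (0.0803,−0.0005), so they line up within 1 mm. I'll descend around it and close gently.

Call:
creep_tool(
  plan=[
    [[0.048,0,0,0.012,0],[0.048,0,0,0.02,0],[0.048,0,0,0.018,0],[0.048,0,0,0.012,0],[0.048,0,0,0.007,0],[0.048,0,0,0,0],[0.048,0,0,0,0],[0.048,0,0,0,0]],
  ],
)

```text
time: 6.15
tool_pos: [0.5192, 0.1251, 0.0159]
ee_rot: [3.141, -0.002, 0.202]
wrist_force: [0.5, -0.0, 0.2]
width: 0.0482
finger_force: 6.2
```

```bash
python3 - <<'E'
from h import *
S=snapshot("side")
B=cv2.resize(S["color"][200:310,240:350],None,fx=5,fy=5)
cv2.imwrite("pics/s3.png",B)
E
```

```text
(no output)
```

View pics/s3.png

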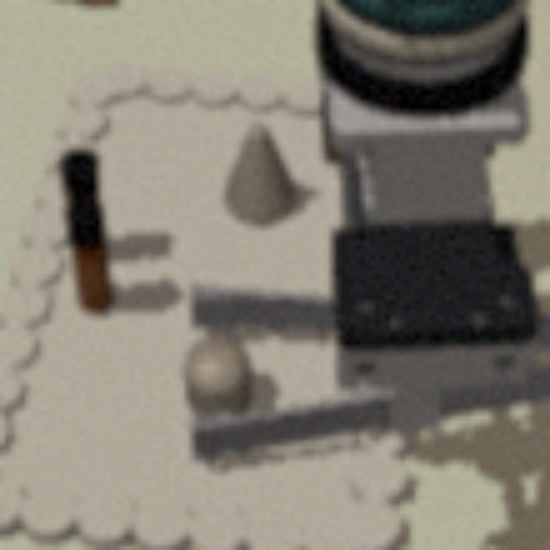

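The stone, at crop (218,375), stands between the arms with the tip ends just past it. I'll close now.

Call:
creep_tool(
  plan=[
    [[0.044,0,0,0,0],[0.04,0,0,0,0],[0.037,0,0,0,0],[0.034,0,0,0,0],[0.031,0,0,0,0],[0.028,0,0,0,0],[0.025,0,0,0,0],[0.022,0,0,0,0],[0.02,0,0,0,0],[0.02,0,0,0,0],[0.02,0,0,0,0],[0.02,0,0,0,0]],
  ],
)

```text
time: 7.2
tool_pos: [0.5185, 0.125, 0.015]
ee_rot: [3.141, -0.0, 0.202]
wrist_force: [-0.4, -0.8, -0.0]
width: 0.0313
finger_force: 30.0
```

Opening 31.3 mm at 30 N, as expected with the stone between the tips. Lifting.

Call:
creep_tool(
  plan=[
    [[0.02,0,0,-0.005,0],[0.02,0,0,-0.01,0],[0.02,0,0,-0.015,0],[0.02,0,0,-0.018,0],[0.02,0,0,-0.018,0],[0.02,0,0,-0.013,0],[0.02,0,0,-0.007,0],[0.02,0,0,0,0],[0.02,0,0,0,0],[0.02,0,0,0,0]],
  ],
)

```text
time: 8.03
tool_pos: [0.5177, 0.1249, 0.1]
ee_rot: [-3.142, 0.002, 0.202]
wrist_force: [-0.4, 0.8, -0.9]
width: 0.0312
finger_force: 30.0
```

```bash
python3 - <<'E'
from h import *
S=snapshot("side")
cv2.imwrite("pics/s4.png",cv2.resize(S["color"][180:310,240:370],None,fx=4,fy=4))
o=get_obs();print(o["tool_pos"],o["ee_rot"])
E
```

```text
[0.51748378 0.12491904 0.09966841] [-3.14148179e+00  2.48937073e-03  2.01628821e-01]
```

View pics/s4.png

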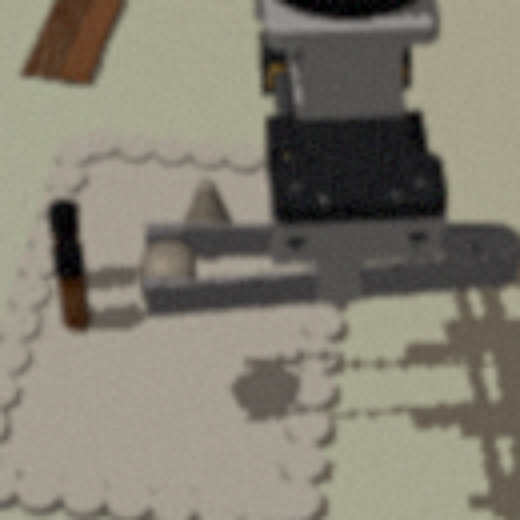

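The stone is clear of the tray, held at crop (168,262) between the tips. I'll carry it to the front of the nozzle, holding the tongs at yaw ≈2.6. That puts the gripper on the far side and keeps the space between nozzle and stone free. Translate first, then turn.

Call:
creep_tool(
  plan=[
    [[0.02,0.0088,-0.0093,-0.001,0],[0.02,0.0177,-0.01865,0,0],[0.02,0.0177,-0.01865,0,0],[0.02,0.0177,-0.01865,0,0],[0.02,0.0177,-0.01865,0,0],[0.02,0.0177,-0.01865,0,0],[0.02,0.0177,-0.01865,0,0],[0.02,0.0177,-0.01865,0,0],[0.02,0.0177,-0.01865,0,0],[0.02,0.0177,-0.01865,0,0],[0.02,0.0088,-0.0093,0,0],[0.02,0,0,0,0],[0.02,0,0,0,0]],
  ],
)

```text
time: 9.17
tool_pos: [0.6539, 0.344, 0.1]
ee_rot: [3.141, 0.003, 0.203]
wrist_force: [0.9, -0.8, -1.5]
width: 0.031
finger_force: 30.0
```

Call:
creep_tool(
  plan=[
    [[0.02,0,0,0,-0.04],[0.02,0,0,0,-0.08],[0.02,0,0,0,-0.1],[0.02,0,0,0,-0.1],[0.02,0,0,0,-0.1],[0.02,0,0,0,-0.1],[0.02,0,0,0,-0.1],[0.02,0,0,0,-0.1],[0.02,0,0,0,-0.1],[0.02,0,0,0,-0.1],[0.02,0,0,0,-0.1],[0.02,0,0,0,-0.1],[0.02,0,0,0,-0.08],[0.02,0,0,0,0]],
  ],
)

```text
time: 10.33
tool_pos: [0.6539, 0.3421, 0.1018]
ee_rot: [-3.141, 0.001, 1.402]
wrist_force: [0.2, -0.8, -0.7]
width: 0.0305
finger_force: 30.0
```

Call:
creep_tool(
  plan=[
    [[0.02,0,0,0,-0.04],[0.02,0,0,0,-0.07],[0.02,0,0,0,-0.08],[0.02,0,0,0,-0.08],[0.02,0,0,0,-0.08],[0.02,0,0,0,-0.08],[0.02,0,0,0,-0.08],[0.02,0,0,0,-0.08],[0.02,0,0,0,-0.08],[0.02,0,0,0,-0.08],[0.02,0,0,0,-0.08],[0.02,0,0,0,-0.08],[0.02,0,0,0,-0.08],[0.02,0,0,0,-0.08],[0.02,0,0,0,-0.08],[0.02,0,0,0,-0.06],[0.02,0,0,0,-0.02],[0.02,0,0,0,0],[0.02,0,0,0,0]],
  ],
)

```text
time: 11.92
tool_pos: [0.6543, 0.3428, 0.102]
ee_rot: [-3.141, 0.0, 2.629]
wrist_force: [-0.2, 0.5, -1.5]
width: 0.0316
finger_force: 30.0
```

```bash
python3 - <<'E'
from h import *
S=snapshot("side");T=snapshot("top")
cv2.imwrite("pics/s5.png",cv2.resize(S["color"][270:400,200:400],None,fx=4,fy=4))
cv2.imwrite("pics/t5.png",cv2.resize(T["color"][130:260,130:290],None,fx=4,fy=4))
o=get_obs();print(o["tool_pos"],o["ee_rot"])
print(proj(S,(.585,.3845,.106)),proj(T,(.585,.3845,.106)))
E
```

```text
[0.6542967  0.34293542 0.10196053] [-3.14145838e+00  5.40225842e-05  2.63006761e+00]
[256.61296469 374.60874004] [167.18606428 189.69109641]
```

View pics/s5.png

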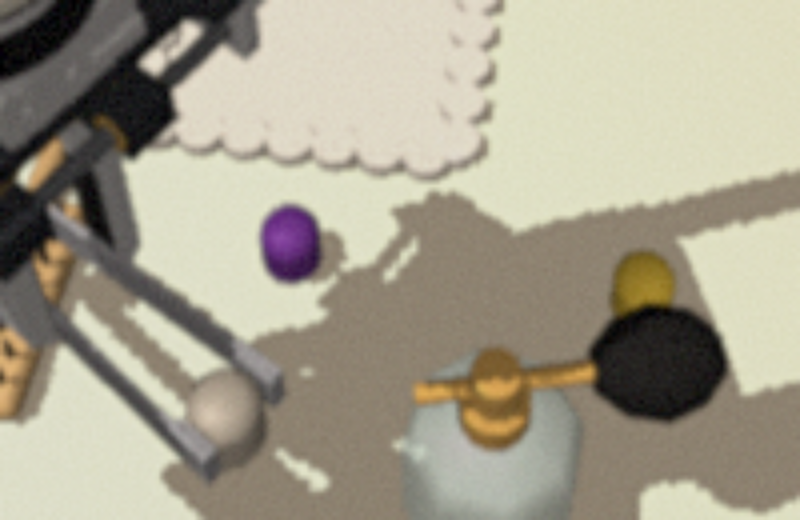

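View pics/t5.png

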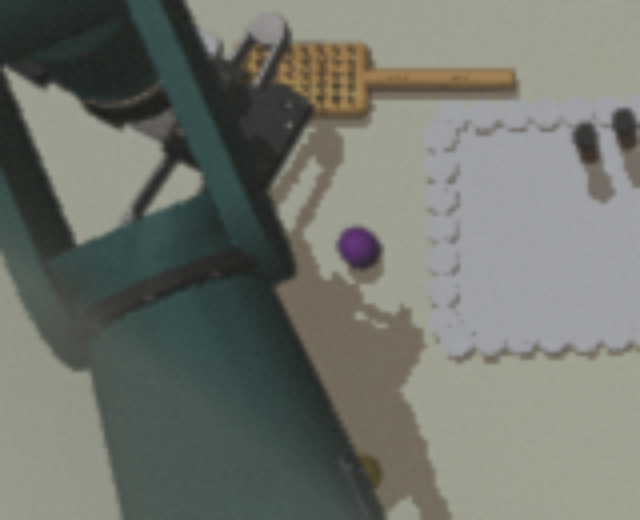

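The side view shows the stone gripped between the tips at (256.5,375), against a predicted spray point of (256.6,374.6). Atomizer, look-alikes and hairbrush are undisturbed. I'll settle briefly and hand in.

Call:
creep_tool(
  plan=[
    [[0.02,0,0,0,0],[0.02,0,0,0,0],[0.02,0,0,0,0],[0.02,0,0,0,0],[0.02,0,0,0,0],[0.02,0,0,0,0]],
  ],
)

```text
time: 12.52
tool_pos: [0.6544, 0.3431, 0.1019]
ee_rot: [-3.142, 0.0, 2.632]
wrist_force: [-0.8, -0.0, -1.4]
width: 0.031
finger_force: 30.0
```

```bash
python3 -c "from bench import *;print(close_job())"
```

```text
the job is handed in; nothing more can be done
None
```

I handed the job in at 12.5 s with the tongs holding the scent stone still, level with the nozzle and about 7 cm straight in front of it (within about 3 mm by my measurements); the gripper never touched the stone, nothing else moved in the views I had, and no verdict came back.

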